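# Press an end plug home with locking pliers

### The arm

A 6-joint arm with a two-finger parallel gripper is mounted at the origin on the work surface. World frame = base frame: x ahead of the robot, y to its left, z up, the work surface at z = 0. Lengths are in m, angles in rad, forces in N, time in s.
With the tool pointing down it reaches from about 0.375 to 0.925 m from the base axis. Payload 5.7 kg.
Tool frame: the origin (TCP) lies midway between the tips of the shut fingers; the grasp point (between the pads) lies 19 mm behind it; z points along the fingers, y is the line along which they close (so a half turn about z gives the same grasp; the last joint's range is limited). The gripper opens to 85 mm and grips with 20 to 120 N. Pads are 22 mm wide; open, the fingers measure 114 mm over their backs; the gripper's body (76 mm by 85 mm) begins 54 mm behind the grasp point. The pads swing forward as they close: fully open they stand 13 mm farther back than shut.
Start: joints at [1.038, 0.359, 1.51, -0, 1.272, -0.115], TCP at [0.243, 0.548, 0.231] pointing down, gripper open.
Joint ranges: [-2.97, 2.97], [-1.01, 2.36], [0.21, 2.38], [-0.96, 4.11], [0.2, 2.71], [-2.98, 2.98]. Speed limits (rad/s): [2.39, 2.39, 3.14, 3.14, 3.14, 3.14].

### API

Orientations are given as a unit quaternion [w, x, y, z].
In Python, from rig import ctrl gives the robot as it stands.
- The arm moves only by the tool servo_tool, never from a script. Its argument "plan" is one flat list of numbers, 5 for each row, row after row: the gripper command: -1 is fully open, 1 is shut, values between are in proportion, then the shift along the tool's x, y, z in cm, then the turn about the tool's z in rad. A call has 1 to 20 rows; each row shifts and turns the commanded pose from where the row before left it, along the tool's axes as they then stand; what a row does not reach is not made up. A row lasts 1/12 s, in which the tool goes at most 41.7 mm and 7.16 degrees, less where a joint would pass 70% of its speed; a pose out of reach is approached as far as the arm can. A call with a gripper value outside its range is refused whole. The fingers move at their own pace and stop on an object; the grip force is fixed at half the most. Time passes only in rows, so rows that do not move let the fingers close. It gives the time, the measured TCP pose, the force, the opening and the grip force at its end, in the units of the state.
- ctrl.state(): the state, without advancing time (a new reading comes with each control period).
- ctrl.get_image(name): name is "scene" or "top"; returns a dict with "img" (400x640x3 uint8, red, green, blue), "K" (3x3 intrinsics, pixels), "rvec" (rotation vector, rad) and "tvec" (3), from world to camera coordinates, as OpenCV has them. Camera axes: x right, y down, z forward; pixel columns grow to the right and rows downward; lengths in m; the calibration is good to about 2 mm. A picture is of the moment at which its call begins. There is no depth.
- ctrl.hand_in(): hands the job in; it is judged then, once.
Trained networks look in a picture, given as the dict that the camera call returned (one of the last four; its "shot" number tells which), for a name from the list of things; names that differ only in an ending like _2 or _b are one class to them, and where a whole thing is asked for, a point or a joint stands for the part that bears it (a point fixed in the world has none). Each returns a list of dicts, best first, with "conf" (0 to 1); they miss things now and then, are a little off and sometimes report something else, mostly with a low value. They report only what shows in the picture. A call takes as long as a camera call. They do not tell look-alikes from the thing itself.
- ctrl.find_in(picture, label): "bbox" ([left, top, width, height] in pixels, round what is visible of it).
- ctrl.outline_of(picture, label): "pixels" (400x640 bool, what is visible of it) and "bbox" ([left, top, width, height] in pixels, round what is visible of it).
The state is a dict: "time": time; "joints": joint angles; "joint_velocities": joint speeds; "tau": joint torques, N m; "eef_pos": TCP position; "ee_rot": TCP orientation; "force": force on the tool from outside, world axes, zero at the start; "wrist_torque": the same for the moment, N m; "finger_gap": finger opening in m; "finger_force": force on a finger pad.
Only numpy, scipy, OpenCV 4.12 (cv2) and the standard library are available. Lean on these libraries where they do the work, as an engineer would, in place of code of your own. Each camera call takes 0.05 s, during which the arm holds its last target. There are 200 camera calls.

### The job

An end plug has been started in the bore of the aluminium housing held in the bench-mounted locking pliers. Squeeze the plier handles together until they snap over centre and stay locked by themselves, so that the jaw presses the plug fully home, and take your hand off; then pull the release lever out so that the pliers spring wide open. Do not force the handle against its stop, do not push the plug yourself, and leave the things lying around where they are.

Things in the scene. Friction and masses are not known exactly. Their poses are not given: they have to be found in the camera images.
- clamp: Locking pliers lying flat on a steel fixture plate 330 x 150 x 12 mm bolted to the table. Origin on the table, under the moving handle's pivot. z up; -x along the handles; +x to the jaws; +y from fixed to moving handle. Mechanism around z = 56 mm. Fixed handle: bar 16 mm wide, x -215 to -30, y -54 to -38, top z 68 mm. Aluminium housing at x 33 to 97, y -62 to -2, top z 88 mm, bore towards +y.
- handle (a joint): Moving handle, rad: 0 = wide open (sprung), grows as squeezed towards the fixed handle. Resists with up to 14 N at the grip. At dead centre (0.15 to 0.41: hidden adjuster setting) resistance has faded to nothing and it snaps ahead about 0.05 rad by itself to a hard stop (0.21 to 0.45) and stays locked; pushing on there, force rises steeply (over 20 N is forcing it). Let go sooner, it springs back.
- handle_grip (a point): On the outer (+y) face of the moving handle at mid height, 195 mm behind the clamp's pivot and 37 mm to the side (own axes), 20 mm from the handle's end. The handle is a bar 14 mm wide, 20 mm high (z 46 to 66 mm), free beside and 30 mm below. Axes turn with the handle: own -x along the bar to its free end, own -y the way to push (towards the fixed handle).
- release (a joint): Release lever relative to the moving handle, rad: 0 = at rest along the handle's top (return spring), up to 0.6 as its tab is pulled outwards (away from the fixed handle). 1 N at the tab swings it to about 0.2; there its nose bears on the toggle, and 2 to 4 N in all breaks the lock before 0.6: the handle then springs open outwards by itself, away from a finger that pushes the tab from inside.
- lever_tab (a point): Middle of the upright tab at the release lever's free end: steel, 8 mm thick (own y), 16 mm long (own x), from 13 mm below to 17 mm above this point (z 73 to 103 mm), above the moving handle, 27 mm nearer the pivot than handle_grip. Lever pivot: 86 mm from the tab along own +x. Axes turn with the lever: own +y outwards, the way to pull.
- plug: Loose aluminium end plug: square flange 40 x 40 x 7 mm, round spigot 26 mm in diameter, 14 mm long, towards the clamp's -y, started in the housing's bore, standing on a ledge. Origin under the flange, 2 mm (y) from its spigot side. At the start 4 to 6.5 mm out; fully home its flange lies on the housing and its origin at plug_home. The moving jaw pushes it in as the handle is squeezed.
- plug_home (a point): Where the plug's origin lies when it is fully home; fixed to the clamp, same axes.
- housing: Bystander: a spare aluminium housing standing on the table, 60 x 60 x 90 mm. Origin under its middle.
- wrench: Bystander: a steel wrench lying flat on the table, about 200 mm long along its x. Origin under its middle.
- plug_tray: Bystander: a grey tray 120 x 90 x 35 mm on the table. Origin under its middle.
Mind the look-alikes: they are no part of the job. There is more than one size of the plug; the job needs the smallest.

How it is judged:
On the way, in this order (a step that is already met when the one before it is completed fails the run):
1. the pliers are locked by themselves, hand off, with the plug pressed home (value of joint handle above 0.18 rad and contact force between each of the fingers, the arm and handle below 0.5 N and y of plug in the frame of plug_home below 0.0015 m), for 0.4 s.
2. the release lever is pulled out while the handle is still closed (value of joint release above 0.14 rad and value of joint handle above 0.17 rad), for 0.04 s.
At the end, for the whole second after the job is handed in: The moving handle is sprung wide open (joint handle under 0.04 rad), the release lever back at rest (under 0.06 rad), and the plug is at rest fully home (within 1.5 mm of home along the bore, within 4 mm in plan) (value of joint handle below 0.04 rad and value of joint release below 0.06 rad and y of plug in the frame of plug_home between -0.0015 and 0.0015 m and horizontal distance between plug and plug_home below 0.004 m and linear speed of plug below 0.01 m/s); the robot touches nothing.
It fails at once if the handle forced: more than 20 N between the hand and the handle (contact force between any of the fingers, the arm and handle above 20 N).
It fails at once if the plug pushed by the robot (contact force between any of the fingers, the arm and plug above 1 N).
It fails at once if a bystander moved by more than 20 mm (distance of any of housing, wrench, plug_tray from where it was at the start of the episode above 0.02 m).
It also fails if it takes over 61 s, if anything falls off the work surface, if the arm or the gripper's body presses on something with over 40 N, if the wrist force passes 120 N, or if a joint passes its speed limit or range.

## Working session

There is one attempt and no reset: what is moved stays moved. The work goes in short steps, Python scripts to look and compute and a tool call to move; the robot and the scene stay as the last step left them, time stands still between calls to the robot, and variables do not carry over. Pictures are saved under pics/ and viewed, at most 10 in all, crops included, and the job is handed in when it is done.

Besides the shell and the picture viewer there is one more tool, called after "Request:" as name(argument=value, ...) on one line, values as JSON. servo_tool: Moves the arm, as the interface text tells. Its arguments: {"type":"object","properties":{"plan":{"type":"array"}},"required":["plan"]}

```bash
mkdir -p pics; ls
cat > h.py <<'E'
import numpy as np, cv2
from rig import ctrl
def ray(p,uv):
    R=cv2.Rodrigues(np.array(p["rvec"],float))[0];t=np.array(p["tvec"],float).ravel()
    d=R.T@np.linalg.inv(np.array(p["K"],float))@np.array([uv[0],uv[1],1.]); return -R.T@t,d
def at_z(p,uv,z):
    c,d=ray(p,uv); return c+d*(z-c[2])/d[2]
def proj(p,X):
    return cv2.projectPoints(np.array(X,float).reshape(-1,3),np.array(p["rvec"],float),np.array(p["tvec"],float),np.array(p["K"],float),None)[0].reshape(-1,2)
def save(p,n,box=None,s=1):
    im=p["img"][...,::-1]
    if box: x,y,w,h=box; im=im[y:y+h,x:x+w]
    cv2.imwrite("pics/"+n,cv2.resize(im,None,fx=s,fy=s,interpolation=cv2.INTER_CUBIC))
E
python3 - <<'E'
from h import *
for n in("top","scene"):
    p=ctrl.get_image(n); save(p,n+"0.png")
    print(n,ray(p,(320,200)))
    for l in("clamp","handle","release","lever_tab","handle_grip","plug","housing","wrench","plug_tray"):
        print(l,[(d["bbox"],round(d["conf"],2)) for d in ctrl.find_in(p,l)][:4])
s=ctrl.state();print(s)
E
```

```text
pics
top (array([0.54853975, 0.06098654, 1.16189908]), array([ 0.07849471,  0.00270872, -0.99691463]))
clamp [([301.4, 144.2, 80.7, 134.4], 0.74)]
handle [([307.6, 195.3, 33.6, 81.3], 0.78)]
release [([313.5, 213.2, 10.3, 42.7], 0.76)]
lever_tab [([311.5, 212.8, 12.3, 50.0], 0.6), ([321.3, 153.4, 4.1, 14.4], 0.43)]
handle_grip [([306.4, 191.5, 35.3, 84.5], 0.61)]
plug [([237.3, 225.2, 19.7, 27.5], 0.96), ([249.0, 119.0, 23.5, 20.5], 0.81), ([320.6, 155.1, 6.9, 14.6], 0.61)]
housing [([397.6, 136.2, 34.6, 31.7], 0.62)]
wrench []
plug_tray [([223.8, 157.7, 38.6, 49.9], 0.97), ([299.9, 143.5, 80.1, 137.4], 0.58)]
scene (array([1.16463404, 0.42511907, 0.56682248]), array([-0.64838961, -0.47545032, -0.59479916]))
clamp [([254.5, 160.4, 127.6, 117.7], 0.77)]
handle [([305.7, 173.5, 74.5, 54.3], 0.7)]
release [([304.2, 173.5, 76.8, 52.6], 0.66), ([335.7, 174.9, 36.6, 28.8], 0.62)]
lever_tab [([334.5, 171.5, 32.4, 35.1], 0.63)]
handle_grip [([305.5, 172.5, 72.6, 54.4], 0.92)]
plug [([320.3, 304.7, 41.6, 38.3], 0.91), ([412.8, 232.8, 20.6, 19.3], 0.64), ([294.0, 221.5, 8.9, 26.8], 0.62)]
hous
[... 168 characters left out ...]
{'time': 1.0, 'joints': array([ 1.03786162e+00,  3.58797525e-01,  1.51042207e+00,  6.86180689e-06,
        1.27249907e+00, -1.15154424e-01]), 'joint_velocities': array([-0.0013143 ,  0.00136029,  0.00231151,  0.00029277, -0.00041113,
       -0.00111149]), 'tau': array([-2.33336714e-04, -5.27607787e+01, -2.79049659e+01, -1.81951882e-04,
        1.68447430e-03, -1.05114151e-05]), 'eef_pos': array([0.24345207, 0.54834222, 0.23125983]), 'ee_rot': array([-2.31702908e-05,  2.07375279e-01,  9.78261463e-01, -5.86836914e-05]), 'force': array([ 0.26109351,  0.23087401, -0.31843344]), 'wrist_torque': array([-0.06548214,  0.01877377,  0.03693222]), 'finger_force': 0.0, 'finger_gap': 0.08574718468249658}
```

View pics/top0.png

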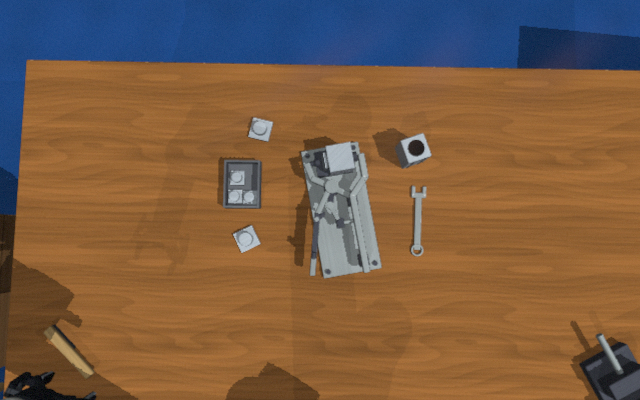

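View pics/scene0.png

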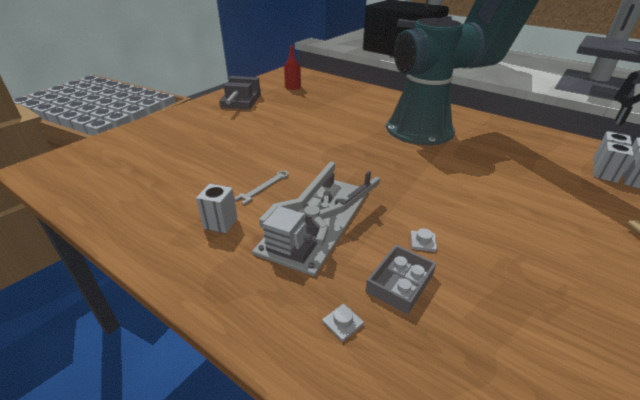

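The top view shows the clamp at (301–382, 143–279), jaws up and moving handle at left. Its plug is between the jaw and the housing, near (324,162). The loose plugs at (260,129), (247,239) and in the tray (242,185) are look-alikes. I'll enlarge the clamp.

Run:
```python
from h import *
p=ctrl.get_image("top"); save(p,"crop1.png",(290,135,100,148),4)
q=ctrl.get_image("scene"); save(q,"crop2.png",(245,150,150,135),4)
import pickle; pickle.dump((p,q),open("pq.pkl","wb"))
```

```text
(no output)
```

View pics/crop1.png

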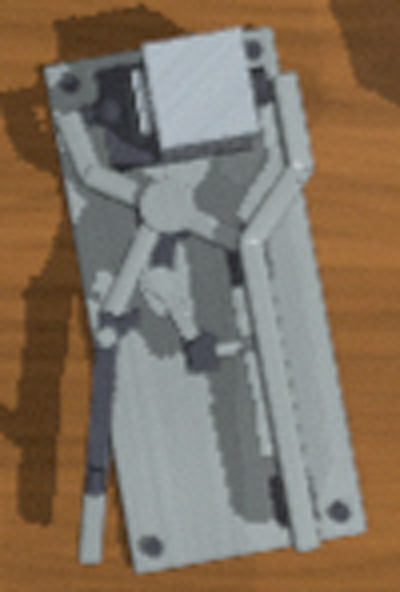

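View pics/crop2.png

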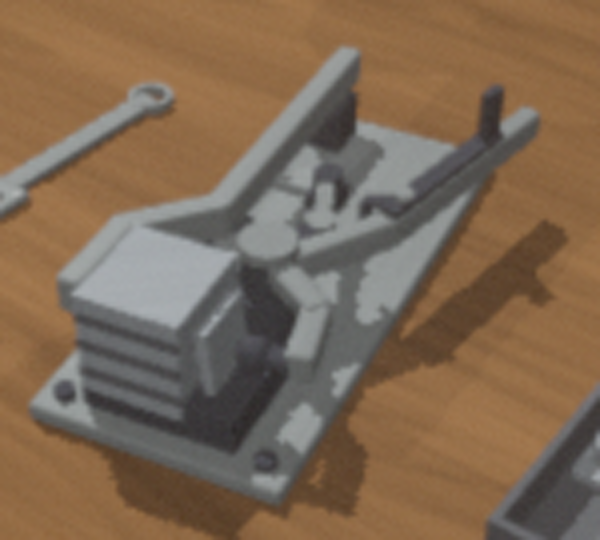

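Run:
```python
from h import *
import pickle; from scipy.optimize import least_squares
p,q=pickle.load(open("pq.pkl","rb"))
H=[(97,-2,88),(97,-62,88),(33,-62,88),(33,-2,88)]
F=[(-215,-38,68),(-215,-54,68)]
A=np.array(H+F)/1e3
ut=np.array([(143,43),(240,28),(257,133),(160,150),(295,550),(318,544)])/4+[290,135]
us=np.array([(178,328),(68,292),(130,228),(240,250),(358,52),(340,47)])/4+[245,150]
def T(v,X):
    c,s=np.cos(v[2]),np.sin(v[2]);X=np.array(X,float); return np.c_[c*X[:,0]-s*X[:,1]+v[0],s*X[:,0]+c*X[:,1]+v[1],X[:,2]]
for name,f in(("both",lambda v:np.r_[(proj(p,T(v,A))-ut).ravel(),(proj(q,T(v,A))-us).ravel()]),("top",lambda v:(proj(p,T(v,A))-ut).ravel())):
    r=least_squares(f,[.6,.05,.15],loss="soft_l1");print(name,r.x,np.round(f(r.x),1))
    if name=="both": v=r.x
def tri(a,b):
    c1,d1=ray(p,a);c2,d2=ray(q,b);M=np.c_[d1,-d2];k=np.linalg.lstsq(M,c2-c1,rcond=None)[0];x1=c1+k[0]*d1;x2=c2+k[1]*d2
    return (x1+x2)/2,np.linalg.norm(x1-x2)
def loc(X):
    c,s=np.cos(v[2]),np.sin(v[2]);d=X[:2]-v[:2];return c*d[0]+s*d[1],-s*d[0]+c*d[1],X[2]
e=tri(np.array([90,561])/4+[290,135],np.array([531,112])/4+[245,150]);print("handle end",e,loc(e[0]))
e2=at_z(p,np.array([90,561])/4+[290,135],.066);print("z66",e2,loc(e2))
t=tri(np.array([95,480])/4+[290,135],np.array([492,92])/4+[245,150]);print("tab top",t,loc(t[0]))
t=at_z(p,np.array([95,480])/4+[290,135],.103);print(t,loc(t))
# predicted from handle=0
P=T(v,[(-.195,.037,.056),(-.215,.030,.066),(-.168,.03,.09)]);print(P, proj(p,P)*4-np.array([290,135])*4,proj(q,P)*4-np.array([245,150])*4)
```

```text
both [0.66701335 0.03736166 0.1978284 ] [-0.8  0.7 -0.5  0.1  0.1 -0.2 -0.3 -0.1 -0.9 -0.6 -0.1 -0.2 -1.  -0.7
  0.2 -0.2  0.9 -1.6 -1.5  0.4  0.1 -0.6 -0.9 -0.7]
top [0.66687881 0.03640456 0.19703781] [-0.3  0.7 -0.   0.1  0.6 -0.1  0.2 -0.  -0.6 -0.5  0.2 -0.1]
handle end (array([0.45201688, 0.07994198, 0.06105166]), np.float64(0.003388434571463763)) (np.float64(-0.2024343440691371), np.float64(0.08400534654597314), np.float64(0.06105165971371024))
z66 [0.453242   0.07836445 0.066     ] (np.float64(-0.2015431773869133), np.float64(0.08221779508332394), np.float64(0.06600000000000006))
tab top (array([0.50226275, 0.07739713, 0.1002275 ]), np.float64(0.0034265976983326282)) (np.float64(-0.15366865438973168), np.float64(0.07163477918167083), np.float64(0.10022749965616595))
[0.50320729 0.07585601 0.103     ] (np.float64(-0.15304543211839336), np.float64(0.06993808158634508), np.float64(0.10299999999999998))
[[0.46854468 0.03531459 0.056     ]
 [0.45031055 0.02452031 0.066     ]
 [0.49639385 0.03375772 0.09      ]] [[161.79608637 535.52585938]
 [179.59353165 567.74649477]
 [166.5622618  492.13261918]] [[453.39715971 106.68350302]
 [455.12949026  75.84896688]
 [431.04686222  78.78519183]]
```

Positions agree with the known sizes: the open handle's end radius is 0.218 (0.217 expected) and the tab's is 0.169 (0.171 expected). In world axes the handle points along about -0.05 rad, with the grip near (0.474, 0.085). I'll move to outside the grip with the fingers shut.

Request:
servo_tool(plan=[1,0,0,0,-0.0915,1,0,0,0,-0.0915,1,0,0,0,-0.0915,1,0,0,0,-0.0915,1,-1.65,-2.7,0,0,1,-1.65,-2.7,0,0,1,-1.65,-2.7,0,0,1,-1.65,-2.7,0,0,1,-1.65,-2.7,0,0,1,-1.65,-2.7,0,0,1,-1.65,-2.7,0,0,1,-1.65,-2.7,0,0,1,-1.65,-2.7,0,0,1,-1.65,-2.7,0,0,1,-1.65,-2.7,0,0,1,-1.65,-2.7,0,0,1,-1.65,-2.7,0,0,1,-1.65,-2.7,0,0,1,-1.65,-2.7,0,0,1,0,0,0,0])

```text
time: 2.77
eef_pos: [0.4728, 0.1269, 0.2317]
ee_rot: [0.001, 0.028, 1.0, -0.001]
force: [0.8, -0.3, -0.0]
finger_gap: -0.0002
finger_force: 0.0
```

Request:
servo_tool(plan=[1,0.35,0,2.5,0,1,0,0,2.5,0,1,0,0,2.5,0,1,0,0,2.5,0,1,0,0,2.5,0,1,0,0,2.5,0,1,0,0,2.5,0,1,0,0,1.5,0,1,0,0,0,0,1,0,0,0,0])

```text
time: 3.6
eef_pos: [0.4654, 0.1315, 0.0409]
ee_rot: [-0.001, 0.026, 1.0, -0.0]
force: [0.2, -0.2, -0.1]
finger_gap: -0.0002
finger_force: 0.0
```

Run:
```python
from h import *
p=ctrl.get_image("top"); save(p,"a1.png",(280,185,80,110),5)
s=ctrl.state();print(s["eef_pos"],s["force"])
```

```text
[0.46636218 0.13157762 0.04171292] [ 0.09183596 -0.12504505  0.52240865]
```

View pics/a1.png

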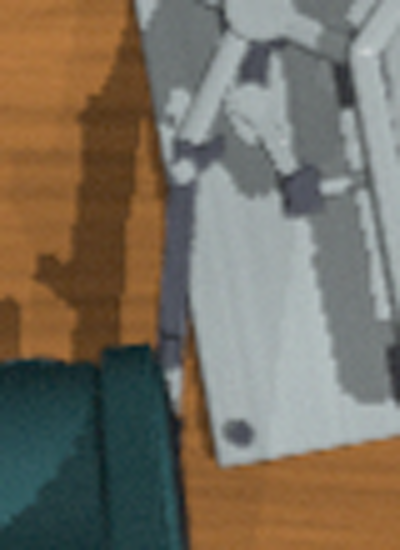

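The arm hides the grip, but the handle's visible part and the bare plate show the finger is outside the bar at its end. I'll push inwards carefully.

Request:
servo_tool(plan=[1,-0.3,-0.5,0,0,1,0,-0.5,0,0,1,0,-0.5,0,0,1,0,-0.5,0,0,1,0,-0.3,0,0,1,0,-0.3,0,0,1,0,-0.3,0,0,1,0,-0.3,0,0,1,0,-0.3,0,0,1,0,-0.3,0,0,1,0,-0.3,0,0,1,0,0,0,0,1,0,0,0,0])

```text
time: 4.73
eef_pos: [0.4655, 0.0912, 0.0413]
ee_rot: [-0.001, 0.027, 1.0, 0.001]
force: [-2.3, 8.8, 4.9]
finger_gap: 0.0002
finger_force: 4.2
```

Request:
servo_tool(plan=[1,0,-0.3,0,-0.02,1,0,-0.3,0,-0.02,1,0,-0.3,0,-0.02,1,0,-0.3,0,-0.02,1,0,-0.3,0,-0.02,1,0,0,0,0,1,0,0,0,0])

```text
time: 5.32
eef_pos: [0.4629, 0.0764, 0.0407]
ee_rot: [-0.003, -0.023, 1.0, 0.001]
force: [-6.2, 10.2, 4.9]
finger_gap: 0.0003
finger_force: 4.8
```

Request:
servo_tool(plan=[1,0.2,-0.2,0,-0.01,1,0.15,-0.2,0,-0.01,1,0.1,-0.2,0,-0.01,1,0,0,0,0,1,0,0,0,0])

```text
time: 5.73
eef_pos: [0.4618, 0.0701, 0.0409]
ee_rot: [-0.001, -0.039, 0.999, 0.001]
force: [-0.5, 8.8, -3.4]
finger_gap: 0.0
finger_force: 4.5
```

Request:
servo_tool(plan=[1,0.03,-0.2,0,-0.01,1,0.03,-0.2,0,-0.01,1,0.03,-0.2,0,-0.01,1,0,0,0,0,1,0,0,0,0])

```text
time: 6.15
eef_pos: [0.4609, 0.064, 0.0409]
ee_rot: [-0.001, -0.054, 0.999, 0.001]
force: [-1.6, 7.7, -1.8]
finger_gap: -0.0004
finger_force: 4.2
```

Request:
servo_tool(plan=[1,0.03,-0.2,0,-0.01,1,0.03,-0.2,0,-0.01,1,0.03,-0.2,0,-0.01,1,0,0,0,0,1,0,0,0,0])

```text
time: 6.57
eef_pos: [0.4602, 0.0578, 0.0408]
ee_rot: [-0.002, -0.069, 0.998, 0.001]
force: [-1.6, 6.8, -0.1]
finger_gap: -0.0
finger_force: 3.8
```

Request:
servo_tool(plan=[1,0.02,-0.2,0,-0.01,1,0.02,-0.2,0,-0.01,1,0.02,-0.2,0,-0.01,1,0.02,-0.2,0,-0.01,1,0,0,0,0,1,0,0,0,0])

```text
time: 7.07
eef_pos: [0.4596, 0.0496, 0.0408]
ee_rot: [-0.003, -0.089, 0.996, 0.001]
force: [-3.9, 5.6, 2.2]
finger_gap: 0.0001
finger_force: 3.2
```

Request:
servo_tool(plan=[1,0.08,-0.2,0,-0.01,1,0.06,-0.2,0,-0.01,1,0.05,-0.2,0,-0.01,1,0.03,-0.2,0,-0.01,1,0,0,0,0,1,0,0,0,0])

```text
time: 7.57
eef_pos: [0.4594, 0.0409, 0.0408]
ee_rot: [-0.002, -0.109, 0.994, 0.001]
force: [-4.8, 3.2, 0.4]
finger_gap: 0.0002
finger_force: 2.1
```

Request:
servo_tool(plan=[1,0.05,-0.2,0,-0.01,1,0.05,-0.2,0,-0.01,1,0.05,-0.2,0,-0.01,1,0,0,0,0,1,0,0,0,0])

```text
time: 7.98
eef_pos: [0.4621, 0.0341, 0.0413]
ee_rot: [0.0, -0.124, 0.992, -0.0]
force: [-1.0, 1.4, -1.1]
finger_gap: -0.0002
finger_force: 1.0
```

Request:
servo_tool(plan=[1,0.03,-0.2,0,-0.01,1,0.03,-0.2,0,-0.01,1,0,0,0,0,1,0,0,0,0])

```text
time: 8.32
eef_pos: [0.4633, 0.0299, 0.0415]
ee_rot: [0.001, -0.134, 0.991, -0.0]
force: [-0.6, 0.6, -0.8]
finger_gap: -0.0001
finger_force: 0.3
```

Request:
servo_tool(plan=[1,0.03,-0.15,0,-0.01,1,0.03,-0.15,0,-0.01,1,0,0,0,0,1,0,0,0,0])

```text
time: 8.65
eef_pos: [0.4628, 0.027, 0.0414]
ee_rot: [0.0, -0.144, 0.99, -0.0]
force: [0.9, -0.5, 0.4]
finger_gap: 0.0001
finger_force: 0.0
```

Request:
servo_tool(plan=[1,0,0.3,0,0,1,0,0.4,0,0,1,0,0.5,0,0,1,0,0.8,0,0,1,0,1,0,0,1,0,1,0,0,1,0,0,0,0,1,0,0,0,0])

```text
time: 9.32
eef_pos: [0.4507, 0.0665, 0.0413]
ee_rot: [-0.0, -0.145, 0.989, -0.0]
force: [-0.7, 0.5, -0.3]
finger_gap: 0.0001
finger_force: 0.0
```

Run:
```python
from h import *
q=ctrl.get_image("scene"); save(q,"a2.png",(245,150,150,135),4)
s=ctrl.state();print(s["eef_pos"],s["force"],s["finger_force"])
```

```text
[0.45102066 0.06606121 0.04131188] [-0.27878865  0.15056429 -0.73127856] 0.0
```

View pics/a2.png

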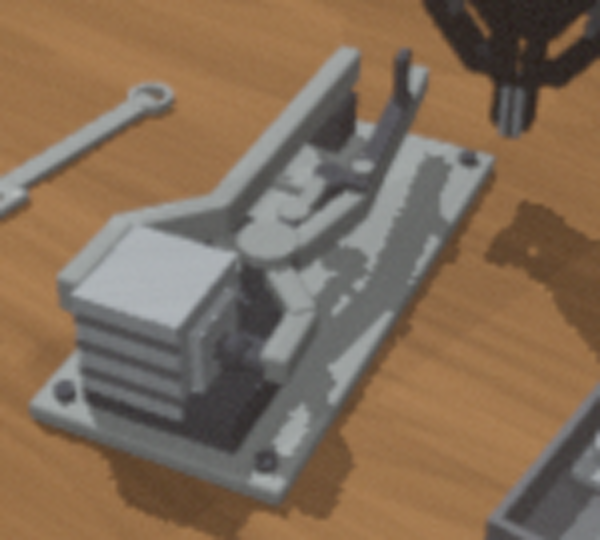

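The handle is locked well inwards with the finger clear, tab top at crop (403,53), and the plug flange lies on the housing. I'll lift, move aside and measure the tab.

Request:
servo_tool(plan=[1,0,1.5,-1,0,1,0,2,-2.5,0,1,0,2,-2.5,0,1,0,2,-2.5,0,1,0,2,-2.5,0,1,0,2,0,0,1,0,2,0,0,1,0,0,0,0])

```text
time: 10.03
eef_pos: [0.4125, 0.1973, 0.152]
ee_rot: [0.001, -0.144, 0.99, 0.001]
force: [0.2, 0.1, 0.2]
finger_gap: 0.0001
finger_force: 0.0
```

Run:
```python
from h import *
p=ctrl.get_image("top"); save(p,"a3.png",(290,185,100,100),6)
q=ctrl.get_image("scene")
import pickle; pickle.dump((p,q),open("pq2.pkl","wb"))
for n,c in(("top",p),("scene",q)):
  for l in("release","lever_tab","handle"): print(n,l,[(d["bbox"],round(d["conf"],2)) for d in ctrl.find_in(c,l)][:2])
s=ctrl.state();print(s["eef_pos"],s["ee_rot"])
```

```text
top release [([326.9, 213.1, 14.4, 46.0], 0.56), ([325.5, 195.9, 22.9, 80.9], 0.44)]
top lever_tab [([325.8, 154.7, 3.4, 15.3], 0.68), ([223.5, 156.8, 36.6, 53.9], 0.63)]
top handle [([324.5, 193.8, 25.3, 86.3], 0.76)]
scene release [([327.7, 165.6, 17.8, 32.8], 0.5)]
scene lever_tab [([324.5, 165.2, 18.7, 38.5], 0.56)]
scene handle [([306.0, 165.7, 44.5, 61.0], 0.58), ([252.4, 160.8, 119.1, 116.7], 0.55)]
[0.41292234 0.19428516 0.15102942] [-3.16195591e-04 -1.43019352e-01  9.89719830e-01 -1.53770623e-04]
```

View pics/a3.png

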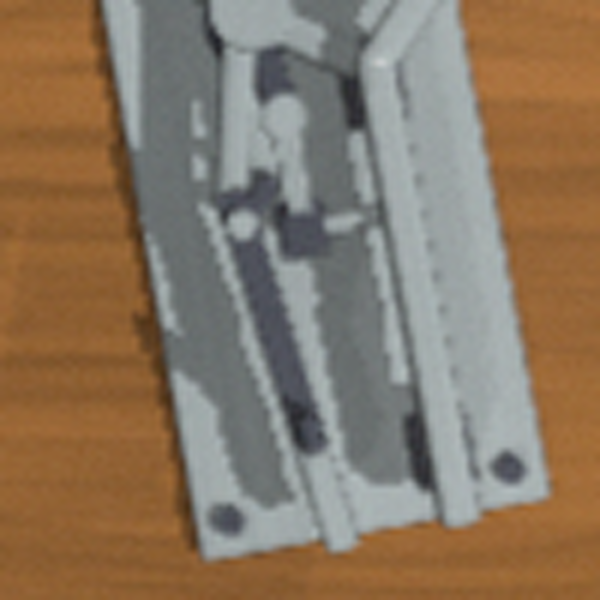

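Run:
```python
from h import *
import pickle
p,q=pickle.load(open("pq2.pkl","rb"))
o=np.array([290,185])
T=at_z(p,np.array([312,437])/6+o,.103);E_=at_z(p,np.array([341,548])/6+o,.066);L=at_z(p,np.array([243,225])/6+o,.072)
pv=np.array([.667,.037])
print("tab",T,"end",E_,"levpiv",L)
for n,X,own in(("tab",T,(-.168,.03)),("end",E_,(-.215,.03))):
    d=X[:2]-pv; print(n,np.hypot(*d),np.hypot(*own),"rot",np.arctan2(d[1],d[0])-np.arctan2(own[1],own[0]))
print("scene proj tab top",proj(q,T)*4-np.array([245,150])*4)
r=np.arctan2(*(E_-L)[1::-1]);print("bar dir",r+np.pi)
tip=ctrl.state()["eef_pos"]; R=np.array([[np.cos(.287+np.pi),np.sin(.287+np.pi)],[np.cos(.287+np.pi/2),np.sin(.287+np.pi/2)]])
r=.32; y=np.array([-np.sin(r),np.cos(r)])
goal=T[:2]-y*(.004+.0145+.012); print("goal",goal,"tool xy cm",R@(goal-tip[:2])*100, tip)
```

```text
tab [0.4979701  0.00999718 0.103     ] end [ 0.45231929 -0.00409996  0.066     ] levpiv [0.58049211 0.03757391 0.072     ]
tab 0.171173184102507 0.17065755183993472 rot -5.948063262486604
end 0.21857953792286267 0.21708293346092408 rot -5.955387515611953
scene proj tab top [[398.20252287  49.35826445]]
bar dir 0.3143567735517996
goal [ 0.50756438 -0.0189545 ] tool xy cm [ -3.04078641 -23.13085186] [0.41292234 0.19428516 0.15102942]
```

Request:
servo_tool(plan=[1,0,0,0,-0.04,1,-0.26,-2.9,0,0,1,-0.26,-2.9,0,0,1,-0.26,-2.9,0,0,1,-0.26,-2.9,0,0,1,-0.26,-2.9,0,0,1,-0.26,-2.9,0,0,1,-0.26,-2.9,0,0,1,-0.26,-2.9,0,0,1,0,0,0,0,1,0,0,0,0])

```text
time: 11.35
eef_pos: [0.5078, -0.0196, 0.1511]
ee_rot: [-0.0, -0.162, 0.987, -0.0]
force: [-0.6, 0.1, -0.3]
finger_gap: 0.0
finger_force: 0.0
```

Request:
servo_tool(plan=[1,0,0,1.5,0,1,0,0,1.5,0,1,0,0,1.5,0,1,0,0,1.5,0,1,0,0,1.0,0,1,0,0,0,0,1,0,0,0,0])

```text
time: 11.93
eef_pos: [0.5064, -0.0173, 0.081]
ee_rot: [-0.001, -0.164, 0.987, 0.0]
force: [-0.6, -0.0, 0.3]
finger_gap: -0.0004
finger_force: 0.0
```

Run:
```python
from h import *
q=ctrl.get_image("scene"); save(q,"a4.png",(265,110,130,135),4)
s=ctrl.state();print(s["eef_pos"],s["force"],s["finger_force"])
```

```text
[ 0.50714773 -0.01750114  0.08158249] [ 0.00582192 -0.07234567  0.21181556] 0.0
```

View pics/a4.png

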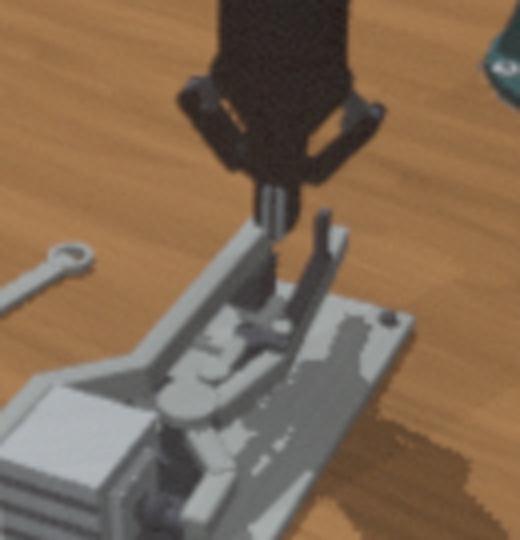

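The fingers, crop (275,210), stand just inside the tab, crop (323,230). I'll push the tab outwards.

Request:
servo_tool(plan=[1,0,0.4,0,0,1,0,0.4,0,0,1,0,0.4,0,0,1,0,0.3,0,0.02,1,0,0.3,0,0.03,1,0,0.3,0,0.03,1,0,0.3,0,0.03,1,0,0.3,0,0.03,1,0,0,0,0])

```text
time: 12.73
eef_pos: [0.499, 0.0084, 0.0817]
ee_rot: [0.0, -0.094, 0.996, -0.0]
force: [-0.5, -1.2, 0.4]
finger_gap: 0.0001
finger_force: 0.6
```

Request:
servo_tool(plan=[1,0,0.2,0,0.02,1,0,0.2,0,0.02,1,0,0.2,0,0.02,1,0,0.2,0,0.02,1,0,0.2,0,0.02,1,0,0,0,0])

```text
time: 13.23
eef_pos: [0.4978, 0.0183, 0.0813]
ee_rot: [0.0, -0.043, 0.999, 0.0]
force: [0.2, 0.0, -0.3]
finger_gap: -0.0002
finger_force: 0.0
```

Request:
servo_tool(plan=[1,0,-0.8,0,0,1,0,-0.8,0,0,1,0,0,-2,0,1,0,0,-2.5,0,1,0,0,-2.5,0,1,0,0,-2.5,0,1,0,0,-2.5,0,1,0,0,0,0])

```text
time: 13.9
eef_pos: [0.5025, 0.0005, 0.206]
ee_rot: [0.004, -0.044, 0.999, -0.001]
force: [1.8, -0.0, -0.1]
finger_gap: 0.0004
finger_force: 0.0
```

Run:
```python
from h import *
q=ctrl.get_image("scene"); save(q,"a5.png",(245,140,150,145),4)
s=ctrl.state();print(s["time"],s["eef_pos"],s["force"],s["finger_force"])
```

```text
13.95 [0.50147666 0.00071869 0.20393344] [-0.78625541  0.81519372  0.11728024] 0.0
```

View pics/a5.png

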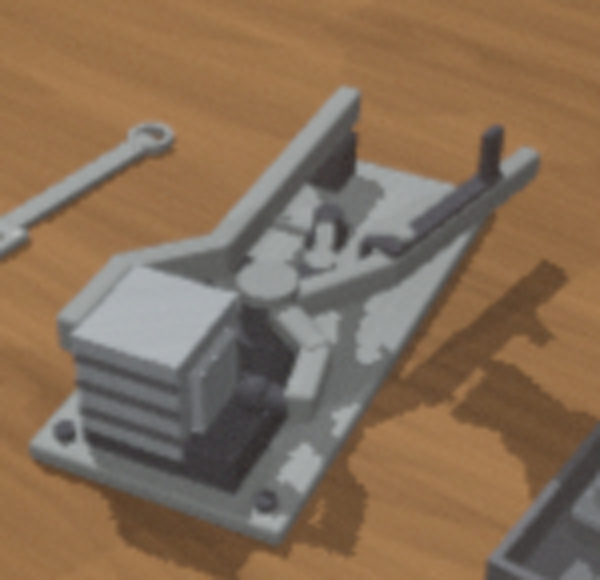

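The handle is back wide open, with its end at crop (530,155) where it started. The lever lies along it, the plug flange is flush on the housing and the robot is clear.

```bash
python3 -c "
from rig import ctrl
print(ctrl.hand_in())"
```

```text
the job is handed in; nothing more can be done
None
```

The job is handed in: the pliers snapped over centre and stayed locked with the hand off and the plug home, then the release lever was pulled and they sprang wide open, with the plug still looking flush in the last picture; the hand-in returned no verdict.

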